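# Fit the green metering sleeve to the ink dosing block

### The job

Set up the ink dosing block for green: turn its round cover by the orange bar until the opening lies over the chamber beside the green dot, then slide the green metering sleeve down through the opening into that chamber's close-fitting bore until its collar sits fully home on the block, and let go of it. Feel for the bore and ease the sleeve in gently rather than forcing it, and leave the other sleeves and everything else on the table where they are.

Things in the scene. Friction and masses are not known exactly. Their poses are not given: they have to be found in the camera images.
- block: The ink dosing block: fixed, white, 160 x 160 mm, 50 mm high, at any yaw; origin at the centre of its underside. Four vertical blind bores, each 42 mm from its centre towards a corner, lie under the round cover; at each corner a 20 mm dot that the cover leaves visible shows that chamber's colour (green, yellow, red, blue). Its x and y run along its sides.
- green_bore (a point): Centre of the mouth of the green chamber's bore, on the block's top face, 50 mm over the table, 42.4 mm from the block's centre on the line to the green dot. Bore 29 mm in diameter, 36 mm deep, vertical, green floor. z is up.
- cover_bar (a point): Grip point of the orange bar, on the vertical axis about which the cover turns (the block's centre), 79 mm over the table. Cover: dark steel disc 152 mm across, 6 mm thick, top 57 mm over the table. Bar on its middle: 16 mm wide, 60 mm long, top 93 mm over the table. x points from the axis to the opening, y along the bar (grip it across x), z up; turns with the cover.
- cover_opening (a point): Centre of the cover's one round opening, on the cover's top face 57 mm over the table, 42.4 mm from the turning axis. The opening is 52 mm in diameter; when it is within about 6 mm of the bore's centre line the sleeve's collar passes through it.
- cover (a joint): Turning angle of the cover in rad, positive anticlockwise seen from above. 0: the opening lies exactly over the green chamber. Turns freely from -2.8 to 2.8 against light friction (about 0.06 N m) and stays where it is left. It starts between 0.8 and 2.3.
- sleeve_green_grip (a point): Middle of the green sleeve's head, 60 mm above its foot. The sleeve stands upright, 82 mm high, 110 to 230 g: steel foot 28 mm across, 32 mm long, its lowest 4 mm tapered to 22 mm; green collar 40 mm across, 5 mm thick; round green head 28 mm across, 45 mm long, to hold it by. z up along its axis.
- tray: Shallow fixed white tray, 100 x 270 mm, rim 14 mm high, floor 4 mm thick, at varying yaw; origin at the centre of its underside, y along its length. Three sleeves (green, yellow, blue) stand in it in a row along y about 85 mm apart; which place is whose varies.
- sleeve_green_collar (a point): Point on the green sleeve's axis in the plane of its collar's underside, 32 mm above the foot and 28 mm below point sleeve_green_grip. With the sleeve fully home this point lies at the centre of the bore's mouth.
- sleeve_yellow_grip (a point): Middle of the head of the yellow sleeve, 60 mm above its foot; same shape as the green one; to be left alone.
- sleeve_blue_grip (a point): Middle of the head of the blue sleeve, 60 mm above its foot; same shape as the green one; to be left alone.
- thinner: Small amber bottle with a red cap, 54 mm in diameter and 128 mm high, close beside the tray on the robot's side, where a wide gripper body can meet it; origin at the centre of its underside. A bystander.
- tin_a: Open steel tin, 74 mm in diameter and 85 mm high, close beside the block, on any side; origin at the centre of its underside. A bystander.
- tin_b: Another such tin, close beside the tray on its far side, 74 mm in diameter and 85 mm high; origin at the centre of its underside. A bystander.
- ink_jar: Black lidded jar, 70 mm in diameter and 70 mm high, close beside the block, on any side; origin at the centre of its underside. A bystander.
- knife: Ink knife (spatula) 200 mm long lying flat on the left, under 30 mm high. A bystander.
- squeegee: Squeegee, aluminium bar with a green blade, 200 x 38 mm and 27 mm high, lying on the right. A bystander.

How it is judged:
By the outcome, as a careful person would: the job done as asked, in the order asked, and still so for the second after the job is handed in, with the robot touching nothing.
It also fails if it takes over 72 s, if anything falls off the work surface, if the arm or the gripper's body presses on something with over 40 N, if the wrist force passes 120 N, or if a joint passes its speed limit or range.

### The arm

A 6-joint arm with a two-finger parallel gripper is mounted at the origin on the work surface. World frame = base frame: x ahead of the robot, y to its left, z up, the work surface at z = 0. Lengths are in m, angles in degrees, forces in N, time in s.
With the tool pointing down it reaches from about 0.275 to 0.85 m from the base axis. Payload 5.2 kg.
Tool frame: the origin (TCP) lies at the very end of the fingers, on their centre line; the grasp point (between the pads) lies 19 mm behind it; z points along the fingers, y is the line along which they close (so a half turn about z gives the same grasp; the last joint's range is limited). The gripper opens to 85 mm and grips with 20 to 120 N. Pads are 22 mm wide; open, the fingers measure 114 mm over their backs; the gripper's body (76 mm by 85 mm) begins 54 mm behind the grasp point. The pads swing forward as they close: fully open they stand 13 mm farther back than shut.
Start: joints at [-81.119, 14.817, 87.949, -0, 77.235, -11.62], TCP at [0.193, -0.515, 0.231] pointing down, gripper open.
Joint ranges: [-179.93, 179.93], [-52.35, 119.4], [10.71, 147.94], [-69.91, 249.91], [12.55, 155.21], [-178.61, 178.61]. Speed limits (degrees/s): [147.25, 147.25, 180, 180, 180, 180].

### API

Orientations are given as a 3x3 rotation matrix whose columns are the frame's x, y, z axes.
In Python, from workcell import * gives the robot as it stands.
- The arm moves only by the shell command python3 -m jog 'ROWS' [OPENING]. ROWS is text: rows parted by semicolons, each of 4 numbers parted by spaces: the shift along the tool's x, y, z in mm, then the turn about the tool's z in degrees. In form: x y z twist; .... A call has 1 to 12 rows; each row is the pose to reach, as a shift and turn from the pose commanded when the call began, along the tool's axes at that moment; what a row does not reach only later rows make up. A row lasts 1/10 s, in which the tool goes at most 50 mm and 8.59 degrees, less where a joint would pass 70% of its speed; a pose out of reach is approached as far as the arm can. A call with a gripper value outside its range is refused whole. OPENING is the finger opening in mm, from 0 to 85.4, set as the call begins (- or left out, the last holds). The fingers move at their own pace and stop on an object; the grip force is fixed at half the most. Time passes only in rows, so rows that repeat a pose let the fingers close. It gives the time, the measured TCP pose, the force, the opening and the grip force at its end, in the units of the state.
- state(): the state, without advancing time (a new reading comes with each control period).
- camera(name): name is "scene" or "top" or "wrist"; returns a dict with "image" (480x640x3 uint8, red, green, blue), "fx", "fy", "cx", "cy" (pixels), "k1" (the pictures are not rectified: a ray, as slopes to the right and down, at radius r is drawn at 1 + k1 r^2 times it, then the intrinsics apply), "view" (4x4, takes a point from world to camera coordinates). Camera axes: x right, y up, looking along -z (the intrinsics and any distortion apply to the point x, -y, -z); pixel columns grow to the right and rows downward; lengths in m; the calibration is good to about 2 mm. A picture is of the moment at which its call begins. There is no depth.
- sign_off(): hands the job in; it is judged then, once.
The state is a dict: "t": time; "q": joint angles; "joint_vel": joint speeds; "joint_efforts": joint torques, N m; "position": TCP position; "orientation": TCP orientation; "ft_force": force on the tool from outside, world axes, zero at the start; "wrist_torque": the same for the moment, N m; "finger_gap": finger opening in m; "gripper_force": force on a finger pad.
Only numpy, scipy, OpenCV 4.12 (cv2) and the standard library are available. Lean on these libraries where they do the work, as an engineer would, in place of code of your own. Each camera call takes 0.05 s, during which the arm holds its last target. There are 200 camera calls.

## Working session

There is one attempt and no reset: what is moved stays moved. The work goes in short steps, Python scripts to look and compute and a shell command to move; the robot and the scene stay as the last step left them, time stands still between calls to the robot, and variables do not carry over. Pictures are saved under pics/ and viewed, at most 10 in all, crops included, and the job is handed in when it is done.

```bash
mkdir -p pics; ls; cat > h.py <<'E'
from workcell import *
import numpy as np, cv2
def snap(n,f):
    c=camera(n); cv2.imwrite('pics/'+f,c['image'][:,:,::-1]); return c
def ray(c,u,v):
    K=np.array([[c['fx'],0,c['cx']],[0,c['fy'],c['cy']],[0,0,1]])
    d=np.array([c['k1'],0,0,0],float)
    s=cv2.undistortPoints(np.array([[[u,v]]],float),K,d)[0,0]
    V=np.array(c['view']); R=V[:3,:3]; o=-R.T@V[:3,3]
    return o,R.T@np.array([s[0],-s[1],-1])
def onz(c,u,v,z):
    o,d=ray(c,u,v); return o+d*(z-o[2])/d[2]
E
python3 - <<'E'
from h import *
import pickle
for n in('top','scene'):
    c=snap(n,n+'0.png'); pickle.dump(c,open(n+'0.pkl','wb')); print(n,c['fx'],c['k1'],np.round(c['view'],3).tolist())
s=state();print(s['t'],s['position'],np.round(s['orientation'],3).tolist(),s['ft_force'])
E
```

```text
pics
top 514.5771372637017 -0.12793574517739648 [[0.011, -1.0, 0.02, -0.049], [0.997, 0.012, 0.08, -0.54], [-0.08, 0.019, 0.997, -1.466], [0.0, 0.0, 0.0, 1.0]]
scene 533.8401188308062 -0.11713681399307105 [[0.389, 0.921, -0.001, -0.17], [-0.722, 0.305, 0.622, 0.354], [0.573, -0.241, 0.783, -1.612], [0.0, 0.0, 0.0, 1.0]]
0.1 [ 0.19257259 -0.51469762  0.23057731] [[0.937, 0.35, -0.0], [0.35, -0.937, 0.002], [0.0, -0.002, -1.0]] [-0.5615883  -0.07010568  0.02407521]
```

View pics/top0.png

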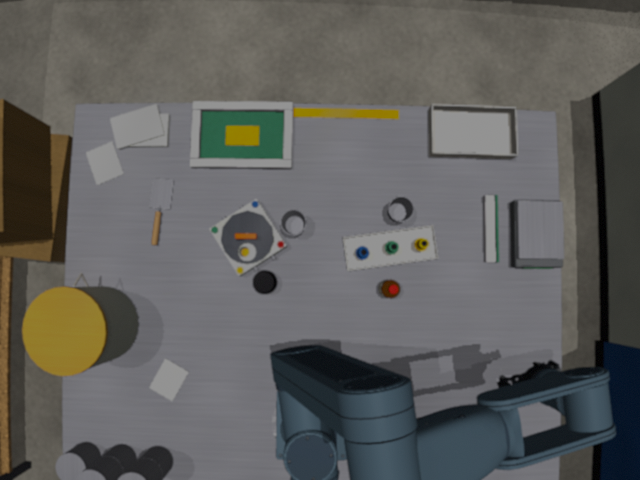

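The top view shows the block at about (247,238), with the green dot at (214,230), the opening at (248,253) near the yellow dot and the orange bar at (246,236). The sleeves are blue (362,253), green (391,247) and yellow (421,244). The thinner is at (390,289), tin_a at (293,223), the jar at (265,282) and tin_b at (399,210).

```bash
cat > m.py <<'E'
from h import *
def blob(img,lo,hi,box,minA=4):
    h=cv2.cvtColor(img,cv2.COLOR_RGB2HSV); m=cv2.inRange(h,np.array(lo),np.array(hi))
    k=np.zeros_like(m); x0,y0,x1,y1=box; k[y0:y1,x0:x1]=m[y0:y1,x0:x1]
    n,l,s,c=cv2.connectedComponentsWithStats(k)
    return [(int(s[i,4]),c[i].round(1).tolist(),l==i) for i in sorted(range(1,n),key=lambda i:-s[i,4]) if s[i,4]>=minA]
COL=dict(green=((45,90,40),(90,255,255)),yellow=((21,120,80),(34,255,255)),red=((0,130,60),(7,255,255)),red2=((170,130,60),(180,255,255)),blue=((100,110,50),(125,255,255)),orange=((6,140,80),(18,255,255)))
E
python3 - <<'E'
from m import *
import pickle
c=pickle.load(open('top0.pkl','rb'))
for nm,box in(('block',(205,195,292,280)),('tray',(340,222,440,275)),('thin',(375,275,405,300))):
  z=dict(block=.05,tray=.086,thin=.128)[nm]
  for k,(a,b) in COL.items():
    for A,p,_ in blob(c['image'],a,b,box)[:2]: print(nm,k,A,p,onz(c,*p,.093 if k=='orange' else z).round(4)[:2])
for nm,p,z in(('tin_a',(293,223),.06),('tin_b',(399,210),.06),('jar',(265,282),.07),('opening',(248,253),.057)): print(nm,onz(c,*p,z).round(3))
i=c['image'][180:310,200:440]; cv2.imwrite('pics/t1.png',cv2.resize(i,(800,433),interpolation=2)[:,:,::-1])
E
```

```text
block green 18 [214.2, 229.5] [0.5566 0.2868]
block yellow 49 [244.4, 251.6] [0.4947 0.1989]
block yellow 25 [239.6, 270.0] [0.4425 0.2113]
block red 22 [280.1, 244.1] [0.5173 0.098 ]
block blue 20 [254.8, 203.8] [0.6316 0.1725]
block orange 126 [245.0, 235.7] [0.5365 0.1919]
tray green 95 [391.0, 247.3] [ 0.5098 -0.2121]
tray yellow 105 [420.6, 244.2] [ 0.5194 -0.2951]
tray blue 96 [361.7, 252.7] [ 0.4939 -0.1307]
thin red 74 [392.8, 289.0] [ 0.3953 -0.2115]
thin orange 28 [394.6, 289.3] [ 0.3938 -0.2215]
tin_a [0.577 0.062 0.06 ]
tin_b [ 0.618 -0.239  0.06 ]
jar [0.41  0.137 0.07 ]
opening [0.491 0.188 0.057]
```

View pics/t1.png

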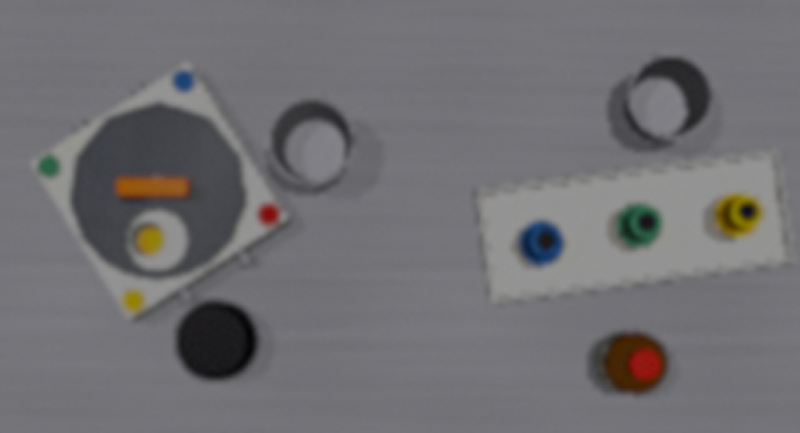

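The crop confirms the layout: the opening now lies over the yellow chamber, towards the robot. The green bore is at about (0.5455, 0.2335).

```bash
cat > rel.py <<'E'
import sys
from h import *
# usage: rel x y z [yaw_of_tool_y_deg]
a=[float(v) for v in sys.argv[1:]]
s=state(); R=np.array(s['orientation']); d=R.T@(np.array(a[:3])-s['position'])*1000
y=np.degrees(np.arctan2(R[1,1],R[0,1])); print('shift',d.round(1),'yaw_y',y.round(1), 'twist',((y-a[3]+180)%360-180).round(1) if len(a)>3 else '', 'q',np.round(s['q'],1),'t',s['t'])
E
python3 rel.py .537 .192 .22 4
```

```text
shift [ 570.1 -541.3   11.6] yaw_y -69.5 twist -73.5 q [-81.1  14.9  88.    0.   77.2 -11.6] t 0.1
```

```bash
R='';  python3 -m jog '50 -48 0 -6;570 -541 11 -74;570 -541 11 -74;570 -541 11 -74;570 -541 11 -74;570 -541 11 -74;570 -541 11 -74;570 -541 11 -74;570 -541 11 -74;570 -541 11 -74;570 -541 11 -74;570 -541 11 -74'; python3 rel.py .537 .192 .22 4
```

```text
t: 1.3
position: [0.4558, 0.0263, 0.223]
orientation: [[-0.079, 0.997, 0.0], [0.997, 0.079, -0.0], [-0.0, 0.0, -1.0]]
ft_force: [1.3, -1.5, 0.3]
finger_gap: 0.0853
gripper_force: 0.0
shift [158.8  94.    3. ] yaw_y 4.5 twist 0.5 q [-10.7   5.4 100.7  -0.   73.8 -15.2] t 1.3
```

```bash
python3 -m jog '159 94 3 0;159 94 3 0;159 94 3 0;159 94 3 0;159 94 3 0;159 94 3 0'; python3 rel.py .537 .192 .22 4; python3 - <<'E'
from h import *
import pickle
c=snap('wrist','w0.png'); pickle.dump(c,open('w0.pkl','wb')); V=np.array(c['view']);print((-V[:3,:3].T@V[:3,3]).round(3),c['fx'])
E
```

```text
t: 1.9
position: [0.5362, 0.1905, 0.2192]
orientation: [[-0.08, 0.997, -0.002], [0.997, 0.08, -0.001], [-0.001, -0.002, -1.0]]
ft_force: [-0.3, -0.5, 0.5]
finger_gap: 0.0852
gripper_force: 0.0
shift [ 1.5  0.9 -0.8] yaw_y 4.6 twist 0.6 q [ 8.3 17.3 86.3 -0.  76.5  3.7] t 1.9
[0.53  0.274 0.361] 354.0848773033828
```

View pics/w0.png

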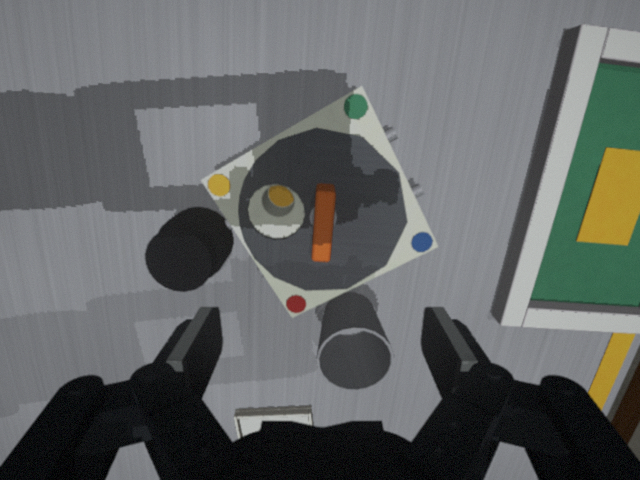

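The wrist view shows dots at green (356,106), yellow (219,185), red (296,303) and blue (421,242). The bar is at about (323,222) and the opening at about (277,211).

```bash
python3 - <<'E'
from m import *
import pickle
c=pickle.load(open('w0.pkl','rb')); D={}
for k,(a,b) in COL.items():
    for A,p,m in blob(c['image'],a,b,(190,80,450,330),20)[:2]:
        z=.093 if k=='orange' else .05
        P=onz(c,*p,z); print(k,A,p,P.round(4)[:2]); D.setdefault(k,P)
        if k=='orange' : print(cv2.minAreaRect(np.argwhere(m)[:,::-1].astype(np.float32)))
# bar top: bright orange
h=cv2.cvtColor(c['image'],cv2.COLOR_RGB2HSV); print(h[200:265:8,315:336:4].tolist()[::2])
for p in((277,211),): print('open',onz(c,*p,.057).round(4))
C=(D['green']+D['red']+D['yellow']+D['blue'])/4; print('C',C)
print(np.degrees(np.arctan2(*(D['green']-D['red'])[1::-1])),np.degrees(np.arctan2(*(D['blue']-D['yellow'])[1::-1])))
E
```

```text
green 407 [355.3, 106.1] [0.5565 0.2832]
yellow 359 [218.8, 184.8] [0.4431 0.2082]
yellow 173 [279.7, 195.9] [0.4975 0.2025]
red 218 [295.6, 303.5] [0.5178 0.0949]
blue 278 [421.5, 241.6] [0.6313 0.1699]
orange 1384 [323.1, 223.6] [0.5372 0.1929]
((322.9940490722656, 222.86788940429688), (19.573957443237305, 76.32095336914062), 5.013113975524902)
[[[7, 129, 79], [11, 188, 121], [11, 190, 121], [11, 187, 123], [11, 187, 123], [9, 124, 74]], [[11, 181, 104], [11, 188, 118], [11, 193, 120], [11, 184, 122], [11, 192, 113], [90, 3, 91]], [[12, 184, 111], [11, 178, 122], [11, 183, 120], [11, 180, 123], [10, 172, 104], [111, 23, 78]], [[12, 190, 172], [12, 185, 178], [12, 188, 176], [12, 189, 178], [10, 114, 92], [110, 19, 79]], [[120, 19, 81], [103, 22, 80], [113, 28, 83], [107, 21, 84], [116, 22, 81], [115, 20, 78]]]
open [0.4964 0.1903 0.057 ]
C [0.53718437 0.18906705 0.05      ]
78.37501171476487 -11.522261363151838
```

```bash
python3 -m jog '0 1 50 4;0 1 100 4;0 1 140 4;0 1 153 4;0 1 153 4;0 1 153 4' 50; python3 rel.py .537 .1905 .066 .5
```

```text
t: 2.55
position: [0.5391, 0.1896, 0.069]
orientation: [[-0.008, 1.0, 0.003], [1.0, 0.008, 0.0], [0.0, 0.003, -1.0]]
ft_force: [0.4, -0.3, 1.4]
finger_gap: 0.05
gripper_force: 0.0
shift [ 0.9 -2.1  3. ] yaw_y 0.4 twist -0.1 q [ 8.2 25.8 96.7 -0.  57.4  7.8] t 2.55
```

```bash
python3 -m jog '1 -2 2 0;1 -2 2 0;1 -2 2 0;1 -2 2 0;1 -2 2 0;1 -2 2 0;1 -2 2 0' 5; python3 rel.py .537 .1905 .066 -101.6;  python3 - <<'E'
from h import *
snap('wrist','w1.png')
E
```

```text
t: 3.25
position: [0.5372, 0.1913, 0.067]
orientation: [[-0.009, 1.0, 0.004], [1.0, 0.009, 0.0], [0.0, 0.004, -1.0]]
ft_force: [0.2, -0.5, 6.1]
finger_gap: 0.0147
gripper_force: 61.3
shift [-0.8 -0.2  1. ] yaw_y 0.5 twist 102.1 q [ 8.4 25.8 97.  -0.  57.   7.9] t 3.25
```

View pics/w1.png

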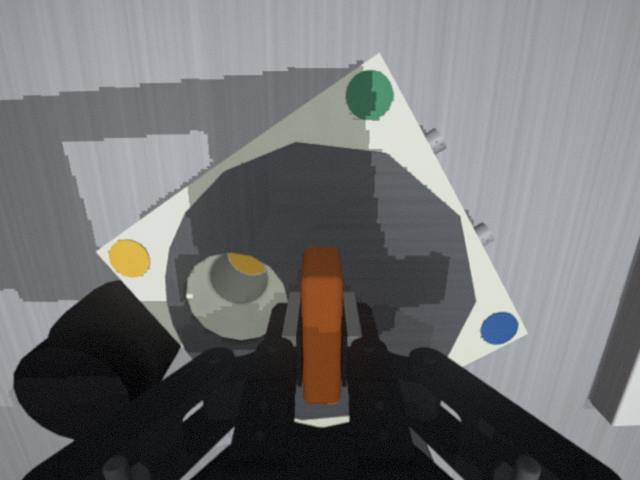

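The bar is held squarely at about (322,330), with the opening on the left at (237,295). I'll turn it about 102° clockwise.

```bash
python3 -m jog '0 0 0 3;0 0 0 8;0 0 0 14;0 0 0 20;0 0 0 26;0 0 0 32;0 0 0 38;0 0 0 44;0 0 0 50;0 0 0 56;0 0 0 60;0 0 0 60'; python3 rel.py .537 .1905 .066 -101.6
```

```text
t: 4.5
position: [0.5388, 0.1904, 0.067]
orientation: [[0.863, 0.506, 0.007], [0.506, -0.863, -0.001], [0.005, 0.004, -1.0]]
ft_force: [5.1, -4.5, 3.1]
finger_gap: 0.0154
gripper_force: 60.8
shift [-1.5 -1.   1. ] yaw_y -59.6 twist 42.0 q [ 8.3 25.9 96.9 -0.1 56.8 68. ] t 4.5
```

```bash
python3 -m jog '0 0 0 6;0 0 0 12;0 0 0 18;0 0 0 24;0 0 0 30;0 0 0 36;0 0 0 40;0 0 0 42;0 0 0 42;0 0 0 42'; python3 rel.py .537 .1905 .066 -101.6; python3 -m jog '0 0 0 0;0 0 0 0;0 0 0 0;0 0 0 0' 60;python3 -m jog '0 0 -40 0;0 0 -80 0;0 0 -120 0;0 0 -150 0;0 0 -150 0;0 0 -150 0'; python3 - <<'E'
from m import *
import pickle
c=snap('wrist','w2.png'); pickle.dump(c,open('w2.pkl','wb')); D={}
for k,(a,b) in COL.items():
    for A,p,m in blob(c['image'],a,b,(0,0,640,480),60)[:3]: print(k,A,p,onz(c,*p,.093 if k=='orange' else .05).round(4)[:2])
E
```

```text
t: 5.5
position: [0.5391, 0.1891, 0.067]
orientation: [[0.98, -0.199, 0.007], [-0.199, -0.98, -0.003], [0.007, 0.001, -1.0]]
ft_force: [5.7, -8.8, 3.3]
finger_gap: 0.0153
gripper_force: 60.9
shift [-2.3 -0.9  1. ] yaw_y -101.5 twist 0.1 q [  8.3  25.9  96.9  -0.2  56.8 109.9] t 5.5
t: 5.9
position: [0.5354, 0.1914, 0.065]
orientation: [[0.98, -0.199, -0.001], [-0.199, -0.98, 0.0], [-0.001, 0.0, -1.0]]
ft_force: [-0.5, 0.4, 0.4]
finger_gap: 0.0601
gripper_force: 0.0
t: 6.5
position: [0.5358, 0.1913, 0.2155]
orientation: [[0.98, -0.199, 0.001], [-0.199, -0.98, 0.0], [0.001, -0.001, -1.0]]
ft_force: [-0.2, 0.2, -0.8]
finger_gap: 0.0604
gripper_force: 0.0
green 277 [216.3, 211.7] [0.5571 0.2828]
green 103 [282.8, 206.1] [0.5501 0.223 ]
yellow 256 [322.9, 306.6] [0.4433 0.2081]
red 304 [430.1, 212.3] [0.5182 0.0946]
blue 445 [323.7, 97.5] [0.6317 0.1694]
orange 1408 [323.4, 221.3] [0.5415 0.1881]
```

View pics/w2.png

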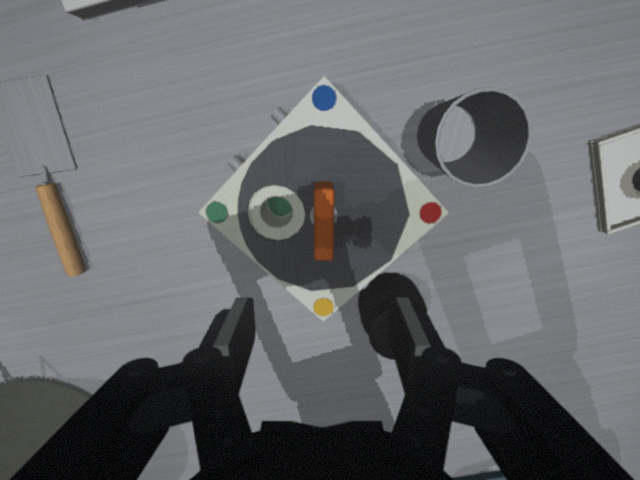

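The opening at (277,211) now shows the green-floored bore beside the green dot at (216,212), and the bar points straight across. Next is the green sleeve.

```bash
python3 rel.py .5098 -.2121 .215 8.8
```

```text
shift [ 55.6 400.2  -0.7] yaw_y -101.5 twist -110.3 q [  8.4  17.4  86.9   0.   75.8 109.9] t 6.55
```

```bash
python3 -m jog '5 35 0 -8;56 400 0 -110;56 400 0 -110;56 400 0 -110;56 400 0 -110;56 400 0 -110;56 400 0 -110;56 400 0 -110;56 400 0 -110;56 400 0 -110;56 400 0 -110;56 400 0 -110'; python3 -m jog '0 0 0 -10;0 0 0 -10;0 0 0 -10;0 0 0 -10'; python3 rel.py .5098 -.2121 .215 8.8
python3 - <<'E'
from m import *
import pickle
c=snap('wrist','w3.png'); pickle.dump(c,open('w3.pkl','wb'))
for k,(a,b) in COL.items():
    for A,p,m in blob(c['image'],a,b,(0,0,640,480),60)[:3]: print(k,A,p,onz(c,*p,.086).round(4)[:2])
E
```

```text
t: 7.75
position: [0.5096, -0.2123, 0.2126]
orientation: [[0.088, 0.996, -0.004], [0.996, -0.088, 0.003], [0.002, -0.004, -1.0]]
ft_force: [-0.1, 0.6, -0.8]
finger_gap: 0.0602
gripper_force: 0.0
t: 8.15
position: [0.5106, -0.2118, 0.2143]
orientation: [[-0.079, 0.997, -0.001], [0.997, 0.079, 0.001], [0.001, -0.001, -1.0]]
ft_force: [-0.4, 0.3, 0.3]
finger_gap: 0.0601
gripper_force: 0.0
shift [-0.3 -0.8 -0.7] yaw_y 4.5 twist -4.3 q [-34.1  15.8  89.    0.   75.2 -38.6] t 8.15
green 117 [328.6, 244.2] [ 0.5175 -0.2268]
green 87 [340.2, 217.5] [ 0.5248 -0.2037]
yellow 118 [337.2, 324.3] [ 0.5316 -0.3013]
yellow 116 [341.3, 300.2] [ 0.5328 -0.2771]
red 919 [157.1, 233.6] [ 0.3782 -0.2289]
blue 1163 [313.4, 125.8] [ 0.4986 -0.136 ]
```

View pics/w3.png

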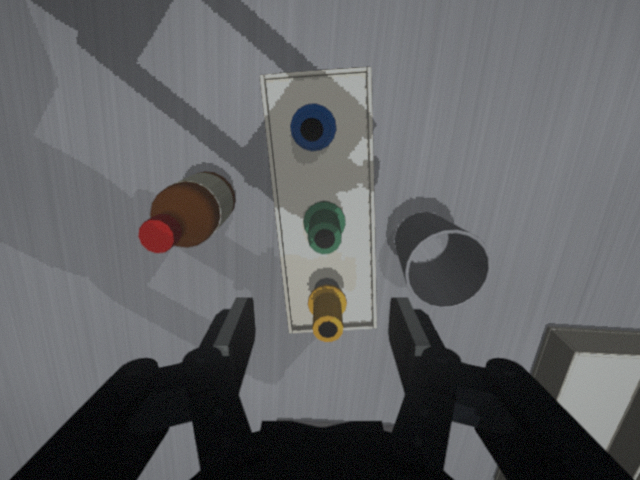

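The sleeves show ring tops at green (324,238), yellow (327,328) and blue (312,128). The tray is unobstructed around the green one, with the bottle well to the left and the tin to the right.

```bash
python3 - <<'E'
from m import *
import pickle
c=pickle.load(open('w3.pkl','rb'))
h=cv2.cvtColor(c['image'],cv2.COLOR_RGB2HSV)
m=cv2.inRange(h,np.array((0,0,0)),np.array((180,255,45)))
n,l,s,ce=cv2.connectedComponentsWithStats(m[100:345,290:350])
for i in range(1,n):
    if s[i,4]>60: p=ce[i]+[290,100]; print(s[i],p.round(1),onz(c,*p,.086).round(4))
E
python3 rel.py .5098 -.2121 .215 8.8
```

```text
[ 10  18  23  23 409] [311.3 129. ] [ 0.4972 -0.1384  0.086 ]
[ 30 223  16  13 117] [327.1 329.9] [ 0.5231 -0.3077  0.086 ]
shift [-0.2 -0.9 -0.5] yaw_y 4.6 twist -4.2 q [-34.1  15.8  89.    0.   75.2 -38.7] t 8.2
```

```bash
python3 - <<'E'
from m import *
import pickle
t=pickle.load(open('top0.pkl','rb')); c=pickle.load(open('w3.pkl','rb'))
for nm,a,b in(('green',(394.4,246.6),(324,238)),('blue',(364,252),(311.3,129)),('yellow',(424.4,243.3),(327.1,329.9))):
    o1,d1=ray(t,*a);o2,d2=ray(c,*b)
    k=np.linalg.lstsq(np.c_[d1,-d2],o2-o1,rcond=None)[0]; P,Q=o1+k[0]*d1,o2+k[1]*d2
    print(nm,P.round(4),Q.round(4),onz(t,*a,.086).round(4),onz(c,*b,.086).round(4))
g=c['image'][190:265,290:360]; cv2.imwrite('pics/g.png',cv2.resize(g,(560,600),interpolation=2)[:,:,::-1])
E
```

```text
green [ 0.5119 -0.2217  0.0856] [ 0.5134 -0.2219  0.0858] [ 0.5118 -0.2216  0.086 ] [ 0.5134 -0.2218  0.086 ]
blue [ 0.4969 -0.1388  0.0658] [ 0.4967 -0.1391  0.0658] [ 0.4959 -0.137   0.086 ] [ 0.4973 -0.1384  0.086 ]
yellow [ 0.5217 -0.305   0.09  ] [ 0.5229 -0.3051  0.0901] [ 0.522  -0.3059  0.086 ] [ 0.5232 -0.3078  0.086 ]
```

View pics/g.png

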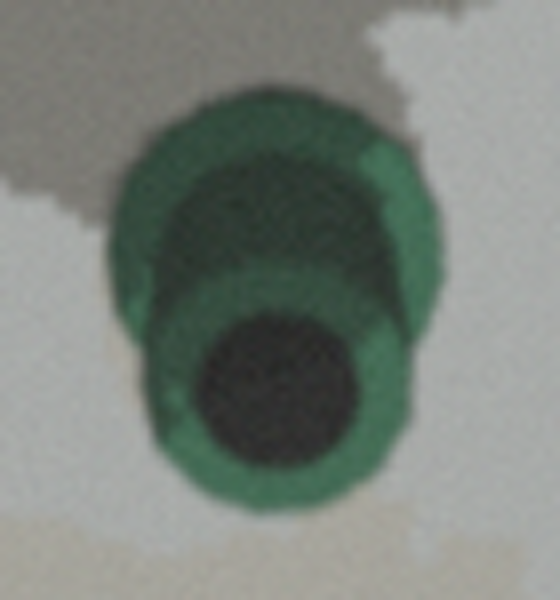

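The crop shows the green head's top disc centred at about (277,389), which is full-image (324.6,238.6), so the sleeve is at about (0.513, -0.222). I'll descend and grip.

```bash
python3 rel.py .513 -.222 .051 8.8; python3 -m jog '-10 2 0 -4;-10 2 40 -4;-10 2 80 -4;-10 2 120 -4;-10 2 140 -4;-10 2 140 -4;-10 2 140 -4'; python3 rel.py .513 -.222 .051 8.8
```

```text
shift [-10.4   1.6 163.5] yaw_y 4.6 twist -4.2 q [-34.1  15.8  89.    0.   75.2 -38.7] t 8.2
t: 8.9
position: [0.514, -0.222, 0.0754]
orientation: [[-0.151, 0.989, 0.0], [0.989, 0.151, 0.0], [0.0, 0.0, -1.0]]
ft_force: [-1.0, -1.0, 0.6]
finger_gap: 0.06
gripper_force: 0.0
shift [ 0.2 -1.  24.4] yaw_y 8.7 twist -0.1 q [-34.8  24.4  97.9   0.   57.7 -43.4] t 8.9
```

```bash
python3 -m jog '0 -1 15 0;0 -1 24 0;0 -1 24 0;0 -1 24 0'; python3 -m jog '0 0 0 0;0 0 0 0;0 0 0 0;0 0 0 0;0 0 0 0;0 0 0 0' 10; python3 -m jog '0 0 -10 0;0 0 -30 0;0 0 -60 0;0 0 -90 0;0 0 -120 0;0 0 -120 0;0 0 -120 0'; python3 - <<'E'
from h import *
import pickle
c=snap('wrist','w4.png'); pickle.dump(c,open('w4.pkl','wb'))
E
python3 rel.py .5461 .2304 .17 -11.6
```

```text
t: 9.3
position: [0.5132, -0.2223, 0.052]
orientation: [[-0.151, 0.989, 0.001], [0.989, 0.151, -0.001], [-0.001, 0.001, -1.0]]
ft_force: [0.7, -1.1, -0.7]
finger_gap: 0.0599
gripper_force: 0.0
t: 9.9
position: [0.5132, -0.2223, 0.0519]
orientation: [[-0.151, 0.988, 0.001], [0.988, 0.151, -0.001], [-0.001, 0.001, -1.0]]
ft_force: [-0.9, 0.1, 5.8]
finger_gap: 0.0264
gripper_force: 58.7
t: 10.6
position: [0.5127, -0.222, 0.1716]
orientation: [[-0.151, 0.988, 0.001], [0.988, 0.151, -0.001], [-0.001, 0.001, -1.0]]
ft_force: [0.2, 0.1, -2.8]
finger_gap: 0.0267
gripper_force: 59.2
shift [441.6 102.    0.8] yaw_y 8.7 twist 20.3 q [-34.9  18.4  91.9   0.   69.8 -43.6] t 10.65
```

View pics/w4.png

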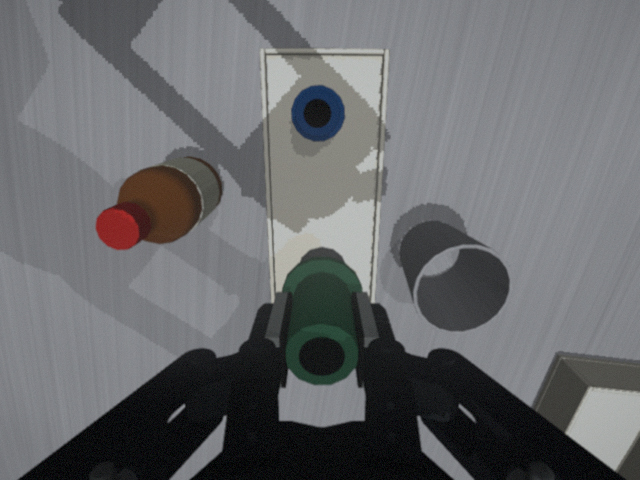

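The green sleeve is held upright between the pads, with its head top at about (322,357) and foot at about (322,255). The blue sleeve is undisturbed.

```bash
python3 - <<'E'
from m import *
import pickle
c=pickle.load(open('w4.pkl','rb')); s=state(); R=np.array(s['orientation']);p=np.array(s['position'])
h=cv2.cvtColor(c['image'],cv2.COLOR_RGB2HSV)
m=cv2.inRange(h,np.array((0,0,0)),np.array((180,255,40)))[325:385,290:355]
n,l,st,ce=cv2.connectedComponentsWithStats(m)
i=l[32,32]; q=ce[i]+[290,325]; P=onz(c,*q,p[2]+.034); print(st[i],q,P,'tool offset mm',(R.T@(P-p)*1000).round(1))
E
python3 -m jog '30 10 0 2;441 102 0 20;441 102 0 20;441 102 0 20;441 102 0 20;441 102 0 20;441 102 0 20;441 102 0 20;441 102 0 20;441 102 0 20;441 102 0 20;441 102 0 20';  python3 rel.py .5461 .2304 .17 -11.6
```

```text
[   9   12   46   39 1383] [321.32682574 355.94866233] [ 0.51299491 -0.22234027  0.20445311] tool offset mm [ -0.8   0.8 -34. ]
t: 11.85
position: [0.5455, 0.2296, 0.1691]
orientation: [[0.194, 0.981, -0.004], [0.981, -0.194, -0.001], [-0.002, -0.003, -1.0]]
ft_force: [0.4, -0.6, -1.2]
finger_gap: 0.0266
gripper_force: 59.1
shift [ 0.9  0.5 -0.9] yaw_y -11.2 twist 0.4 q [12.1 21.9 86.9 -0.  71.4 23.2] t 11.85
```

```bash
python3 -m jog '1 1 20 0;1 1 40 0;1 1 57 0;1 1 57 0;1 1 57 0;1 1 57 0'; python3 rel.py .5461 .2304 .098 -11.6; python3 - <<'E'
from h import *
import pickle
c=snap('wrist','w5.png'); pickle.dump(c,open('w5.pkl','wb'))
E
```

```text
t: 12.45
position: [0.5487, 0.2295, 0.115]
orientation: [[0.197, 0.98, 0.001], [0.98, -0.197, 0.0], [0.0, 0.001, -1.0]]
ft_force: [0.3, 0.0, -1.8]
finger_gap: 0.0272
gripper_force: 59.2
shift [ 0.4 -2.7 17. ] yaw_y -11.4 twist 0.2 q [12.  24.9 90.5 -0.  64.5 23.3] t 12.45
```

View pics/w5.png

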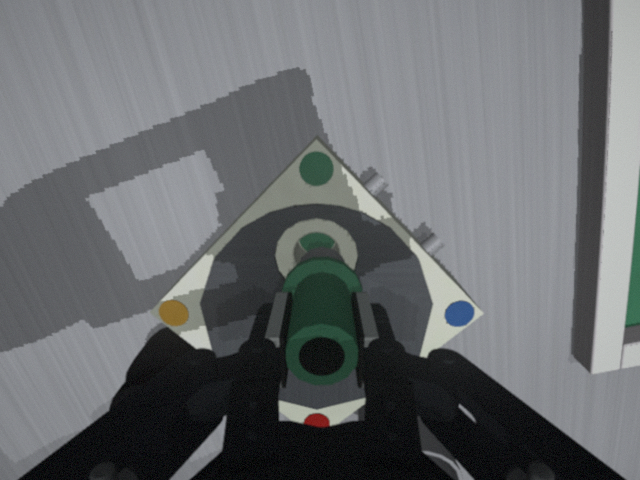

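The dots are at green (317,168), yellow (174,312) and blue (459,313). The sleeve foot lies just in front of the opening at (317,250), with the green bore floor showing behind it.

```bash
python3 - <<'E'
from m import *
import pickle
c=pickle.load(open('w5.pkl','rb')); D={}
for k,box in(('green',(290,145,345,190)),('yellow',(150,290,195,330)),('blue',(435,290,485,335))):
    A,p,m=blob(c['image'],*COL[k],box,30)[0]; D[k]=onz(c,*p,.05)[:2]; print(k,A,p,D[k].round(4))
C=(D['yellow']+D['blue'])/2; u=(D['green']-C); r=np.linalg.norm(u); B=C+u/r*.0424; print('C',C,r,np.degrees(np.arctan2(u[1],u[0])),'bore',B)
s=state();p=np.array(s['position']);R=np.array(s['orientation'])
P=onz(c,322,355,p[2]+.034);print('axis',P,p,'shift tool',(R.T@(np.append(B,p[2])-P)*1000).round(1),(R.T@(np.append(B,p[2])-p)*1000).round(1))
E
```

```text
green 628 [315.5, 167.0] [0.5566 0.2843]
yellow 61 [180.1, 316.3] [0.4469 0.2049]
blue 532 [459.0, 313.3] [0.6315 0.1702]
C [0.53921583 0.18753482] 0.09827613327036057 79.78798888955886 bore [0.54673297 0.22926314]
axis [0.54955139 0.23053285 0.14919462] [0.54880048 0.22973274 0.11519462] shift tool [-1.8 -2.6 34. ] [-0.9 -1.9 -0. ]
```

```bash
python3 -m jog '0 -3 3 0;0 -3 7 0;0 -3 11 0;0 -3 14 0;0 -3 15 0;0 -3 15 0;0 -3 15 0'; python3 -m jog '0 0 1 0;0 0 2 0;0 0 3 0;0 0 4 0;0 0 4 0;0 0 4 0';  python3 rel.py .546 .2303 .066 -11.6
```

```text
t: 13.2
position: [0.5451, 0.2307, 0.0991]
orientation: [[0.196, 0.981, 0.0], [0.981, -0.196, -0.0], [-0.0, 0.0, -1.0]]
ft_force: [0.1, 0.1, -1.2]
finger_gap: 0.0263
gripper_force: 59.2
t: 13.8
position: [0.545, 0.2307, 0.0951]
orientation: [[0.196, 0.981, -0.0], [0.981, -0.196, 0.0], [-0.0, -0.0, -1.0]]
ft_force: [-0.3, 0.5, -1.4]
finger_gap: 0.0264
gripper_force: 59.2
shift [-0.2  1.1 29.1] yaw_y -11.3 twist 0.3 q [12.2 25.9 92.1  0.  62.  23.4] t 13.8
```

```bash
python3 -m jog '0 0 1 0;0 0 2 0;0 0 3 0;0 0 4 0;0 0 4 0;0 0 4 0'
```

```text
t: 14.4
position: [0.545, 0.2307, 0.0911]
orientation: [[0.196, 0.981, -0.0], [0.981, -0.196, 0.0], [-0.0, -0.0, -1.0]]
ft_force: [-0.6, -0.4, -1.7]
finger_gap: 0.0267
gripper_force: 59.2
```

```bash
python3 -m jog '0 0 1 0;0 0 2 0;0 0 3 0;0 0 4 0;0 0 5 0;0 0 6 0;0 0 7 0;0 0 8 0;0 0 8 0'
```

```text
t: 15.3
position: [0.545, 0.2307, 0.0829]
orientation: [[0.196, 0.981, -0.0], [0.981, -0.196, -0.0], [-0.0, -0.0, -1.0]]
ft_force: [-0.0, -0.3, -1.8]
finger_gap: 0.0264
gripper_force: 59.2
```

```bash
python3 -m jog '0 0 1 0;0 0 2 0;0 0 3 0;0 0 4 0;0 0 5 0;0 0 6 0;0 0 7 0;0 0 8 0;0 0 9 0;0 0 10 0;0 0 10 0'; python3 -m jog '0 0 1 0;0 0 2 0;0 0 3 0;0 0 4 0;0 0 5 0;0 0 5 0'
```

```text
t: 16.4
position: [0.545, 0.2307, 0.0729]
orientation: [[0.196, 0.981, -0.0], [0.981, -0.196, -0.0], [-0.0, -0.0, -1.0]]
ft_force: [-0.5, -0.0, -2.0]
finger_gap: 0.0267
gripper_force: 59.2
t: 17.0
position: [0.545, 0.2307, 0.0679]
orientation: [[0.196, 0.981, -0.0], [0.981, -0.196, -0.0], [-0.0, -0.0, -1.0]]
ft_force: [0.4, 0.4, -1.1]
finger_gap: 0.0271
gripper_force: 59.2
```

```bash
python3 -m jog '0 0 0.5 0;0 0 1 0;0 0 1.5 0;0 0 2 0;0 0 2 0'; python3 -m jog '0 0 0.5 0;0 0 1 0;0 0 1 0'
```

```text
t: 17.5
position: [0.545, 0.2307, 0.066]
orientation: [[0.196, 0.981, -0.0], [0.981, -0.196, 0.0], [-0.0, -0.0, -1.0]]
ft_force: [0.5, 0.7, -1.9]
finger_gap: 0.0265
gripper_force: 59.2
t: 17.8
position: [0.5451, 0.2308, 0.066]
orientation: [[0.196, 0.981, 0.0], [0.981, -0.196, 0.0], [0.0, 0.0, -1.0]]
ft_force: [-2.2, 0.1, 5.0]
finger_gap: 0.0264
gripper_force: 60.2
```

Contact came at the predicted seating height of 0.066. I'll press lightly to confirm, then release and retreat.

```bash
python3 -m jog '0 0 0.5 0;0 0 0.5 0;0 0 0.5 0'; python3 -m jog '0 0 -1 0;0 0 -1 0;0 0 -1 0;0 0 -1 0;0 0 -1 0' 48; python3 -m jog '0 0 -10 0;0 0 -30 0;0 0 -60 0;0 0 -100 0;0 0 -130 0;-50 0 -150 0;-50 0 -150 0;-50 0 -150 0'; python3 - <<'E'
from h import *
import pickle
c=snap('wrist','w6.png'); pickle.dump(c,open('w6.pkl','wb'))
E
```

```text
t: 18.1
position: [0.5451, 0.2307, 0.0659]
orientation: [[0.196, 0.981, 0.001], [0.981, -0.196, 0.0], [0.0, 0.001, -1.0]]
ft_force: [-3.4, -0.8, 7.9]
finger_gap: 0.0265
gripper_force: 60.5
t: 18.6
position: [0.545, 0.2307, 0.0654]
orientation: [[0.196, 0.981, -0.0], [0.981, -0.196, -0.0], [-0.0, -0.0, -1.0]]
ft_force: [-0.4, -0.1, -0.6]
finger_gap: 0.0484
gripper_force: 0.0
t: 19.4
position: [0.5356, 0.1809, 0.217]
orientation: [[0.198, 0.98, 0.002], [0.98, -0.198, 0.0], [0.001, 0.002, -1.0]]
ft_force: [-0.3, 0.8, -0.4]
finger_gap: 0.0478
gripper_force: 0.0
```

View pics/w6.png

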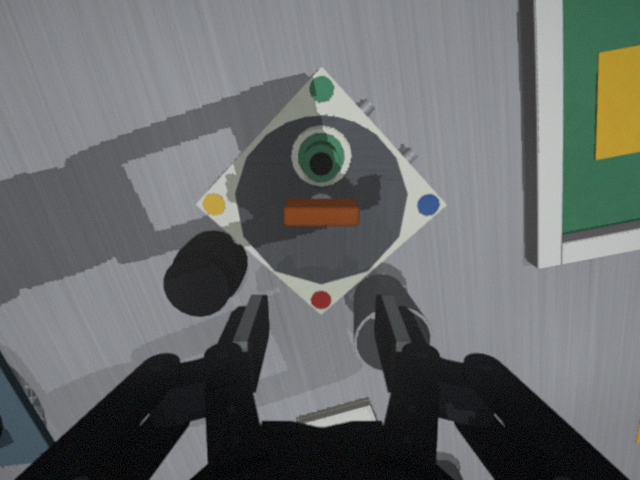

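The green sleeve sits upright and centred in the opening at (321,157), with its collar down on the block. The bystanders are in place, and the gripper is clear.

```bash
python3 -c "
from workcell import *
print(sign_off())"
```

```text
the job is handed in; nothing more can be done
None
```

The cover opening is over the green chamber, and the green sleeve is fully home in its bore and released; I handed the job in at about 19.5 s with the gripper clear and nothing else touched.

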